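# Hold the microscope focus arm level over its column

## Robot

A 6-joint arm with a two-finger parallel gripper is mounted at the origin on the work surface. World frame = base frame: x ahead of the robot, y to its left, z up, the work surface at z = 0. Lengths are in m, angles in rad, forces in N, time in s.
With the tool pointing down it reaches from about 0.3 to 1 m from the base axis. Payload 5.1 kg.
Tool frame: the origin (TCP) lies on the centre line of the jaws, within the pads' length; the fingertips stand 14 mm ahead of it and the grasp point (between the pads) lies 5 mm behind it; z points along the fingers, y is the line along which they close (so a half turn about z gives the same grasp; the last joint's range is limited). The gripper opens to 95 mm and grips with 3 to 60 N. Pads are 20 mm wide; open, the fingers measure 119 mm over their backs; the gripper's body (75 mm by 180 mm) begins 59 mm behind the grasp point.
Start: joints at [1.174, 0.124, 1.65, -0, 1.367, -0.083], TCP at [0.201, 0.618, 0.229] pointing down, gripper open.
Joint ranges: [-2.61, 2.61], [-1.02, 2.33], [0.03, 2.71], [-1.35, 4.49], [0.32, 2.68], [-2.91, 2.91]. Speed limits (rad/s): [2.57, 2.57, 3.14, 3.14, 3.14, 3.14].

## Interface

Orientations are given as a unit quaternion [x, y, z, w].
In Python, from bench import move_pose, movel, set_joints, gripper_to, wait, inverse_kinematics, get_image, camera_model, IKError, finish_job, look_for, get_clock, get_q, get_qd, get_effort, get_tcp_pos, get_tcp_rot, get_ft_force, get_wrist_torque, get_gripper_width, get_grip_force gives the robot as it stands. The module is installed in compiled form; this text tells all that it offers. Calls block until the motion is done:
- move_pose(position, orientation): joint-space move of the TCP to a pose.
- movel(position, ori=None, vel=0.15, stop_force=None): straight line of the TCP; ori=None keeps the orientation; vel is the mean speed in m/s. With stop_force (N) it stops when the force on the tool has changed by that much, and returns True; else False.
- set_joints(angles): joint-space move.
- gripper_to(opening, squeeze=None): finger opening in m; squeeze is the grip in N (None keeps the last); returns when the fingers have stopped.
- wait(seconds).
- inverse_kinematics(position, orientation): joint angles nearest the present ones, or None.
- get_image(name): name is "scene" or "side" or "wrist"; returns (picture, depth): 400x640x3 uint8, red, green, blue; 400x640 float32, m along the optical axis (not along the pixel's ray), 0 where there is no reading.
- camera_model(name): a dict with "fx", "fy", "cx", "cy" (pixels), "R" (3x3) and "t" (3): a world point X has camera coordinates R X + t. Camera axes: x right, y down, z forward; pixel columns grow to the right and rows downward; lengths in m; the calibration is good to about 2 mm. A picture is of the moment at which its call begins: read the wrist's pose just before it. camera_model takes no time and is no camera call; for the wrist camera it gives the pose at the moment of the call.
A pose or a line that the arm cannot do raises IKError and nothing moves.
- finish_job(): hands the job in; it is judged then, once.
Trained networks look in the newest picture that a camera, given by its name, has taken for a name from the list of things; names that differ only in an ending like _2 or _b are one class to them, and where a whole thing is asked for, a point or a joint stands for the part that bears it (a point fixed in the world has none). Each returns a list of dicts, best first, with "confidence" (0 to 1); they miss things now and then, are a little off and sometimes report something else, mostly with a low value. They report only what shows in the picture. A call takes as long as a camera call. They do not tell look-alikes from the thing itself.
- look_for(label, camera): "at" ([column, row] in pixels, amid what is visible of it).
Readings, each from a call of its own:
- get_clock(): time.
- get_q(): joint angles.
- get_qd(): joint speeds.
- get_effort(): joint torques, N m.
- get_tcp_pos(): TCP position.
- get_tcp_rot(): TCP orientation.
- get_ft_force(): force on the tool from outside, world axes, zero at the start.
- get_wrist_torque(): the same for the moment, N m.
- get_gripper_width(): finger opening in m.
- get_grip_force(): force on a finger pad.
Only numpy, scipy, OpenCV 4.12 (cv2) and the standard library are available. Lean on these libraries where they do the work, as an engineer would, in place of code of your own. Each camera call takes 0.05 s, during which the arm holds its last target. There are 200 camera calls.

## Task

The stereo microscope's black focus arm has to go back on its stand: draw the red-headed transport pin straight up out of the arm's bore and park it upright in the notch at the side of the grey transport tray, standing right down in it, and let go. Then take the focus arm by its bar at the balance point, lift it off the tray keeping it level, and hold it level with its bore centred about 30 mm above the top of the stand's column and its ring over the stage, without touching the stand, so that a colleague can wipe the column and guide it down. Finish while holding it still there, with the Petri dish, the tip box and the beaker left where they are.

Things in the scene. Friction and masses are not known exactly. Their poses are not given: they have to be found in the camera images.
- focus_arm: Black cast focus arm, 0.6-0.95 kg, loose, flat on the tray. Origin: bore axis, at the underside; z up, -x along the bar to the ring. Hub x -22..42, y +-25, 44 high, 27 mm through bore; 32 mm focus knobs at x 26, out to y +-51. Bar x -22..-82, 22 wide (y), its flat sides 10 to 36 mm above the underside. Ring centred at x -130, 96 outside, 76 inside, 26 high; thumbscrew out to x -198.
- balance (a point): Balance point of the focus arm: in the middle of the bar, straight above the centre of mass, 50 mm from the bore axis towards the ring (28 mm from the hub's face), 23 mm above the arm's underside, so 35 mm above the bench at the start. Axes as the focus arm.
- bore (a point): Centre of the lower mouth of the focus arm's bore (same point as the origin of focus_arm).
- ring (a point): Centre of the focus arm's ring, at the level of its underside, 130 mm from the bore axis.
- pin: Transport pin, 0.09 kg, loose: steel shank 22 mm thick, 54 mm long, red knob on top. Origin: centre of its foot; z up. Flange 34 mm across, 54-58 mm above the foot, resting on the hub; knob 30 mm across, 60-80 mm above the foot. It starts through the arm's bore and a hole in the tray, foot 2 mm above the bench; the hub's top is 56 mm above the bench.
- pin_knob (a point): Grip point in the middle of the red knob, on the pin's axis, 70 mm above the foot.
- tray: Grey transport tray, fixed, 12 mm thick plate. Origin: axis of the pin hole (under the arm's bore) at bench level; -x runs under the bar to the ring. Plate x -190 to +60, y -63 to +102 mm. A boss 8 mm high, 66 mm across, stands inside the ring. The light grey U-shaped parking notch stands beside the ring on the +y side.
- notch (a point): Centre of the parking notch on its floor (tray top, 12 mm above the bench), at x -130, y +85 mm of the tray; axes as the tray. 29 mm wide (x), walls 10 mm thick and 35 mm high; closed on the inner side (wall face at y -14.5 mm from here), open upwards and to +y. The pin stands in it on its foot.
- stand: Black microscope stand, fixed: cast base 250 x 180 x 22 mm, upright steel column 25 mm in diameter, collar 42 mm across on it 85 to 103 mm up. Origin: column axis at bench level; -x points from the column to the stage; base x -195 to +55, y +-90 mm.
- column_top (a point): Centre of the column's top end, 200 mm above the bench. Axes as the stand.
- stage (a point): Centre of the round white stage in the top of the base, 130 mm from the column axis on the stand's -x side, 22 mm above the bench.
- petri_dish: Bystander: open glass Petri dish, 90 mm in diameter, 15 mm high, standing on the stage. Origin: centre of its underside.
- tip_box: Bystander: blue pipette-tip box with a clear lid, 80 x 120 x 66 mm, on the bench to one side of the work. Origin: centre of its underside.
- beaker: Bystander: glass beaker, 76 mm in diameter at the rim, 95 mm high, on the bench to one side of the work. Origin: centre of its underside.
There are look-alikes about, which are no part of the job. There is more than one size of the pin; the one meant has the size given above.

How it is judged:
By the outcome, as a careful person would: the job done as asked, in the order asked, and still so for the second after the job is handed in, while the arm keeps its last pose, push and grip.
It also fails if it takes over 67 s, if anything falls off the work surface, if the arm or the gripper's body presses on something with over 40 N, if the wrist force passes 120 N, or if a joint passes its speed limit or range.

## Working session

There is one attempt and no reset: what is moved stays moved. The work goes in short steps, each a Python script; the robot and the scene stay as the last script left them, time stands still between calls to the robot, and variables do not carry over. Pictures are saved under pics/ and viewed, at most 10 in all, crops included, and the job is handed in when it is done.

```bash
mkdir -p pics
cat > h.py <<'E'
import numpy as np, cv2
from bench import *
def ray(c,px):
    m=camera_model(c) if isinstance(c,str) else c
    R=np.array(m['R']);t=np.array(m['t'])
    d=np.array([(px[0]-m['cx'])/m['fx'],(px[1]-m['cy'])/m['fy'],1.0])
    return -R.T@t, R.T@d
def p3(m,px,dep):
    o,d=ray(m,px);return o+d*dep
def atz(m,px,z):
    o,d=ray(m,px);return o+d*(z-o[2])/d[2]
def cloud(m,dep):
    R=np.array(m['R']);t=np.array(m['t']);v,u=np.mgrid[:400,:640]
    P=np.stack([(u-m['cx'])/m['fx']*dep,(v-m['cy'])/m['fy']*dep,dep],-1)
    return (P-t)@R
def save(n,im): cv2.imwrite('pics/'+n+'.png',im[:,:,::-1])
E
python3 - <<'E'
from h import *
print(get_clock(),get_tcp_rot())
for c in['scene','side']:
    im,d=get_image(c);m=camera_model(c);save(c+'0',im);np.savez('/tmp/'+c,im=im,d=d)
    print(c,ray(m,(320,200)))
    C=cloud(m,d)
    for l in['focus_arm','pin','pin_knob','balance','ring','bore','notch','column_top','stage','tip_box','beaker','petri_dish']:
        for r in look_for(l,c)[:4]:
            u,v=np.round(r['at']).astype(int);print(l,(u,v),round(r['confidence'],2),C[v,u].round(3))
E
```

```text
0.0 [ 1.56244744e-01  9.87717835e-01 -1.00048636e-03 -2.41339941e-04]
scene (array([ 1.26584744, -0.60578978,  1.21863895]), array([-0.44413612,  0.44237405, -0.77934035]))
focus_arm (np.int64(338), np.int64(181)) 0.8 [0.577 0.176 0.042]
pin (np.int64(187), np.int64(269)) 0.64 [ 0.521 -0.447  0.07 ]
pin (np.int64(353), np.int64(180)) 0.63 [0.633 0.195 0.078]
pin (np.int64(382), np.int64(202)) 0.46 [0.783 0.178 0.099]
pin_knob (np.int64(381), np.int64(201)) 0.7 [0.78  0.175 0.104]
pin_knob (np.int64(246), np.int64(236)) 0.62 [ 0.524 -0.224  0.028]
pin_knob (np.int64(352), np.int64(182)) 0.57 [0.635 0.187 0.075]
balance (np.int64(335), np.int64(181)) 0.57 [0.562 0.174 0.031]
balance (np.int64(366), np.int64(134)) 0.17 [0.505 0.409 0.086]
ring (np.int64(338), np.int64(177)) 0.58 [0.565 0.188 0.046]
bore (np.int64(338), np.int64(184)) 0.6 [0.572 0.181 0.017]
notch (np.int64(338), np.int64(184)) 0.57 [0.572 0.181 0.017]
column_top (np.int64(265), np.int64(251)) 0.88 [ 0.614 -0.214  0.024]
stage (np.int64(261), np.int64(251)) 0.58 [ 0.602 -0.223  0.02 ]
tip_box (np.int64(186), np.int64(268
[... 657 characters left out ...]
8), np.int64(279)) 0.74 [0.563 0.196 0.041]
bore (np.int64(312), np.int64(278)) 0.64 [0.577 0.199 0.044]
notch (np.int64(320), np.int64(302)) 0.78 [0.544 0.239 0.011]
notch (np.int64(341), np.int64(192)) 0.28 [ 0.598 -0.176  0.024]
column_top (np.int64(342), np.int64(189)) 0.88 [ 0.6   -0.193  0.023]
column_top (np.int64(367), np.int64(186)) 0.46 [ 0.528 -0.233  0.022]
stage (np.int64(340), np.int64(191)) 0.64 [ 0.604 -0.185  0.02 ]
tip_box (np.int64(388), np.int64(150)) 0.73 [ 0.493 -0.39   0.066]
tip_box (np.int64(318), np.int64(300)) 0.73 [0.551 0.235 0.01 ]
beaker (np.int64(322), np.int64(370)) 0.72 [0.491 0.405 0.001]
petri_dish (np.int64(369), np.int64(186)) 0.88 [ 0.521 -0.231  0.025]
```

Run:
```python
from h import *
a=np.load('/tmp/scene.npz')['im'][110:300,150:430];b=np.load('/tmp/side.npz')['im'][110:390,190:440]
save('c1',cv2.resize(a,(800,543),interpolation=cv2.INTER_CUBIC));save('c2',cv2.resize(b,(535,600),interpolation=cv2.INTER_CUBIC))
```

```text
(no output)
```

View pics/c1.png

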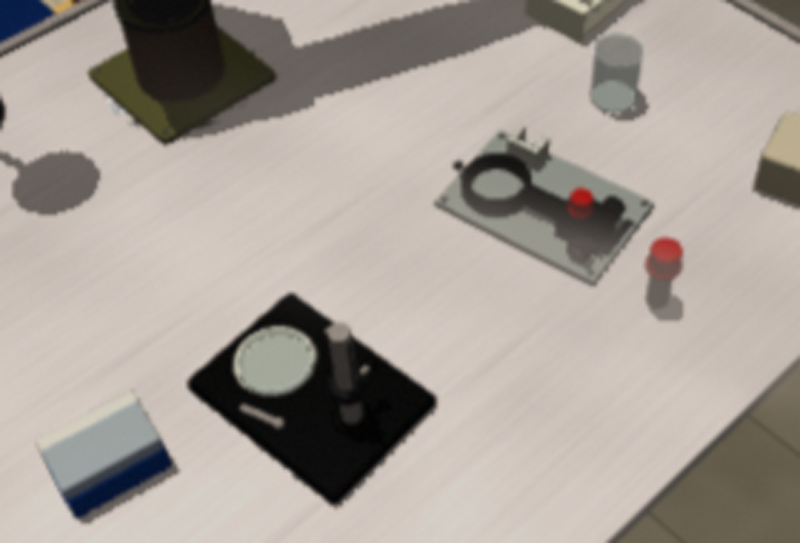

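View pics/c2.png

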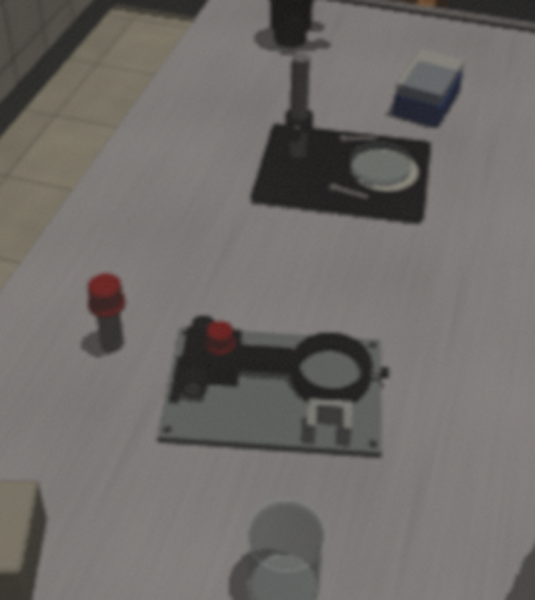

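Run:
```python
from h import *
from scipy.spatial.transform import Rotation as Ro
m=camera_model('wrist');R=np.array(m['R']);c=-R.T@np.array(m['t'])
T=Ro.from_quat(get_tcp_rot()).as_matrix()
off=T.T@(c-np.array(get_tcp_pos()));print('cam in tool',off,'axis in tool',(T.T@R.T).round(3).tolist(),m['fx'])
for q in([1,0,0,0],[0,1,0,0]):
  for p in([.62,.2,.07],[.64,-.2,.3],[.5,.28,.1]):
    print(q,p,inverse_kinematics(p,q))
q=[0,1,0,0];Q=Ro.from_quat(q).as_matrix()
ax=(Q@T.T@R.T)[:,2];print(ax)
# aim camera ray through tray centre
def go(cx,cy,h):
    cam=np.array([cx,cy,0])-ax*h/ax[2]*1.0*(1); cam=np.array([cx,cy,0])+ax*(-h/ax[2])*-1 if False else np.array([cx,cy,0])-ax*(h/-ax[2])
    move_pose((cam-Q@off).tolist(),q)
go(.56,.22,.36)
P=get_tcp_pos();m=camera_model('wrist');im,d=get_image('wrist');save('w1',im);np.savez('/tmp/w1',im=im,d=d,**m)
print(P,get_clock())
C=cloud(m,d)
for l in['pin_knob','pin','balance','ring','bore','notch','tray']:
    for r in look_for(l,'wrist')[:3]:
        u,v=np.round(r['at']).astype(int);print(l,u,v,round(r['confidence'],2),C[v,u].round(4))
```

```text
cam in tool [ 0.06925478  0.00146974 -0.15714384] axis in tool [[0.0, -0.968, -0.25], [1.0, -0.0, 0.001], [-0.001, -0.25, 0.968]] 343.20767005447215
[1, 0, 0, 0] [0.62, 0.2, 0.07] [ 2.29672264e-01  2.67124676e-01  1.76595744e+00 -4.44089210e-16
  1.10851054e+00  1.80046859e+00]
[1, 0, 0, 0] [0.64, -0.2, 0.3] [-3.82907946e-01  1.35108307e-01  1.51906374e+00 -4.44089210e-16
  1.48742060e+00  1.18788838e+00]
[1, 0, 0, 0] [0.5, 0.28, 0.1] [ 4.16818761e-01  7.10715400e-02  1.93374741e+00 -4.44089210e-16
  1.13677370e+00  1.98761509e+00]
[0, 1, 0, 0] [0.62, 0.2, 0.07] [ 2.29672264e-01  2.67124676e-01  1.76595744e+00 -4.44089210e-16
  1.10851054e+00 -1.34112406e+00]
[0, 1, 0, 0] [0.64, -0.2, 0.3] [-3.82907946e-01  1.35108307e-01  1.51906374e+00 -4.44089210e-16
  1.48742060e+00 -1.95370427e+00]
[0, 1, 0, 0] [0.5, 0.28, 0.1] [ 4.16818761e-01  7.10715400e-02  1.93374741e+00 -4.44089210e-16
  1.13677370e+00 -1.15397757e+00]
[ 2.50229171e-01  9.65917488e-04 -9.68186154e-01]
[0.53603663 0.21886283 0.20294462] 3.2417
pin_knob 292 275 0.5 [0.6146 0.1983 0.064 ]
pin 294 278 0.47 [0.5076 0.2146 0.2807]
balance 279 196 0.63 [0.5437 0.1854 0.0406]
ring 278 198 0.96 [0.5458 0.1844 0.0401]
bore 281 192 0.8 [0.5401 0.1873 0.039 ]
notch 316 173 0.61 [0.5261 0.2209 0.0127]
tray 318 173 0.64 [0.5262 0.2229 0.0121]
```

View pics/w1.png

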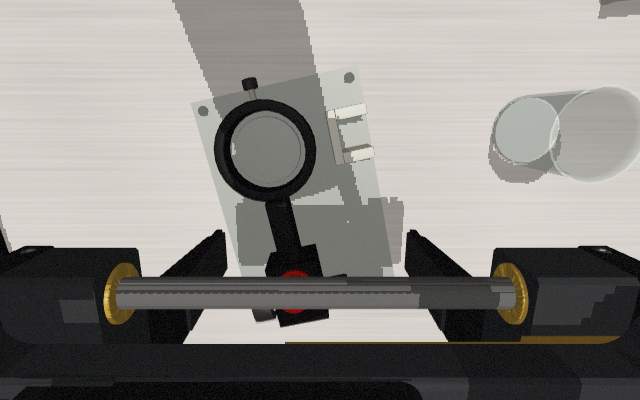

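Run:
```python
from h import *
move_pose([.44,.2,.25],[0,1,0,0])
m=camera_model('wrist');im,d=get_image('wrist');save('w2',im);np.savez('/tmp/w2',im=im,d=d,**m)
for l in['pin_knob','pin','ring','notch']:
    print(l,[(np.round(r['at']),round(r['confidence'],2)) for r in look_for(l,'wrist')[:3]])
for n in('w1','w2'):
    z=np.load(f'/tmp/{n}.npz');d=z['d'];im=z['im'].astype(int);C=cloud(z,d)
    red=(im[...,0]>110)&(im[...,1]<60)&(d>0)&(C[...,2]<.12)
    red&=(np.hypot(C[...,0]-.62,C[...,1]-.19)<.06)
    P=C[red];print(n,'red',red.sum())
    if len(P)>5:
        zt=np.percentile(P[:,2],90);T=P[P[:,2]>zt-.004];print('top z',zt,'circ',cv2.minEnclosingCircle(T[:,:2].astype(np.float32)),T.mean(0))
    blk=(im.max(-1)<60)&(d>0)&(abs(C[...,2]-.038)<.006)&(np.hypot(C[...,0]-.495,C[...,1]-.17)<.08)
    P=C[blk]; # ring top: fit by radius
    from scipy.optimize import least_squares
    c=P[:,:2].mean(0)
    for k in range(4):
        r=np.hypot(*(P[:,:2]-c).T);S=P[(r>.036)&(r<.050)]
        c=least_squares(lambda c:np.hypot(*(S[:,:2]-c).T)-.043,c,loss='soft_l1',f_scale=.004).x
    print('ring',c,len(S),S[:,2].mean(),np.hypot(*(S[:,:2]-c).T).min(),np.hypot(*(S[:,:2]-c).T).max())
    br=(abs(C[...,2]-.047)<.004)&(im.min(-1)>120)&(np.hypot(C[...,0]-.5,C[...,1]-.25)<.06)
    P=C[br].astype(np.float32);print('notch top',len(P),P[:,2].mean(),cv2.minAreaRect(P[:,:2]))
    pl=(abs(C[...,2]-.012)<.004)&(abs(C[...,0]-.55)<.2)&(abs(C[...,1]-.2)<.15)
    P=C[pl].astype(np.float32);print('plate',len(P),cv2.minAreaRect(P[:,:2]))
```

```text
pin_knob [(array([311., 333.]), 0.73)]
pin [(array([313., 336.]), 0.64)]
ring [(array([300., 257.]), 0.68)]
notch [(array([331., 230.]), 0.57)]
w1 red 114
top z 0.08340908207795256 circ ((0.6384795904159546, 0.20006579160690308), 0.009128835052251816) [0.64013968 0.20029802 0.08295068]
ring [0.50173352 0.17336543] 3162 0.03866485292729863 0.037145798243091756 0.04941867668351089Traceback (most recent call last):
  File "<stdin>", line 22, in <module>
cv2.error: OpenCV(4.12.0) /io/opencv/modules/imgproc/src/convhull.cpp:143: error: (-215:Assertion failed) total >= 0 && (depth == CV_32F || depth == CV_32S) in function 'convexHull'
```

View pics/w2.png

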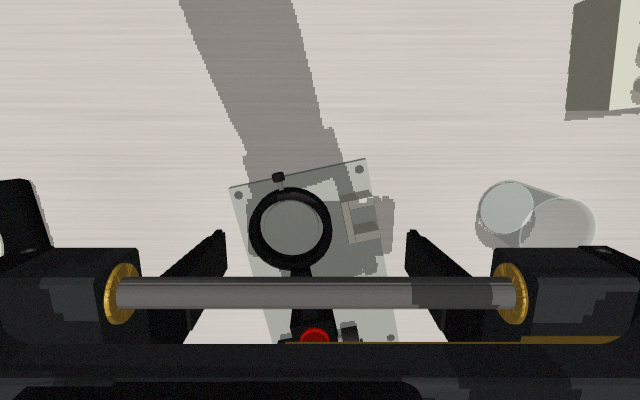

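```bash
cat > an.py <<'E'
from h import *
from scipy.optimize import least_squares
def an(n):
    z=np.load(f'/tmp/{n}.npz');d=z['d'];im=z['im'].astype(int);C=cloud(z,d);near=d>.2
    red=(im[...,0]>100)&(im[...,1]<70)&near&(C[...,2]<.12)&(np.hypot(C[...,0]-.625,C[...,1]-.2)<.06)
    P=C[red];print(n,'red',red.sum())
    if len(P)>5:
        zt=np.percentile(P[:,2],90);T=P[P[:,2]>zt-.004];print('top z',zt,'circ',cv2.minEnclosingCircle(T[:,:2].astype(np.float32)),T.mean(0))
    blk=(im.max(-1)<60)&near&(abs(C[...,2]-.038)<.006)&(np.hypot(C[...,0]-.5,C[...,1]-.173)<.08)
    P=C[blk];c=P[:,:2].mean(0)
    for k in range(4):
        r=np.hypot(*(P[:,:2]-c).T);S=P[(r>.036)&(r<.050)]
        c=least_squares(lambda c:np.hypot(*(S[:,:2]-c).T)-.043,c,loss='soft_l1',f_scale=.004).x
    print('ring',c,len(S),S[:,2].mean())
    br=near&(abs(C[...,2]-.045)<.006)&(C[...,1]>.225)&(np.hypot(C[...,0]-.5,C[...,1]-.25)<.06)
    P=C[br].astype(np.float32)
    if len(P)>5:print('notch top',len(P),np.median(P[:,2]),cv2.minAreaRect(P[:,:2]))
    pl=near&(abs(C[...,2]-.012)<.005)&(abs(C[...,0]-.55)<.2)&(abs(C[...,1]-.2)<.15)
    pl=cv2.morphologyEx(pl.astype(np.uint8),cv2.MORPH_OPEN,np.ones((3,3)))>0
    P=C[pl].astype(np.float32);print('plate',len(P),cv2.minAreaRect(P[:,:2]))
    hub=near&(abs(C[...,2]-.056)<.004)&(np.hypot(C[...,0]-.63,C[...,1]-.2)<.06)
    P=C[hub].astype(np.float32)
    if len(P)>20:print('hub',len(P),np.median(P[:,2]),cv2.minAreaRect(P[:,:2]))
E
python3 - <<'E'
from an import *
move_pose([.68,.21,.28],[0,1,0,0])
m=camera_model('wrist');im,d=get_image('wrist');save('w3',im);np.savez('/tmp/w3',im=im,d=d,**m)
for l in['pin_knob','pin','ring','notch','balance','bore']:
    print(l,[(np.round(r['at']),round(r['confidence'],2)) for r in look_for(l,'wrist')[:3]])
for n in('w1','w3'): an(n)
print(get_clock())
E
```

```text
pin_knob [(array([300., 254.]), 0.75)]
pin [(array([303., 133.]), 0.95), (array([297., 259.]), 0.7)]
ring [(array([296., 112.]), 0.7)]
notch [(array([326.,  76.]), 0.62)]
balance [(array([298., 110.]), 0.9)]
bore [(array([300., 108.]), 0.63)]
w1 red 128
top z 0.08338602275217033 circ ((0.6390503644943237, 0.2004857361316681), 0.009576816111803055) [0.64013457 0.200444   0.08292813]
ring [0.50173352 0.17336543] 3162 0.03866485292729863Traceback (most recent call last):
  File "<stdin>", line 6, in <module>
  File "an.py", line 17, in an
    if len(P)>5:print('notch top',len(P),np.median(P[:,2]),cv2.minAreaRect(P[:,:2]))
                                                           ~~~~~~~~~~~~~~~^^^^^^^^^
cv2.error: OpenCV(4.12.0) /io/opencv/modules/imgproc/src/convhull.cpp:143: error: (-215:Assertion failed) total >= 0 && (depth == CV_32F || depth == CV_32S) in function 'convexHull'
```

View pics/w3.png

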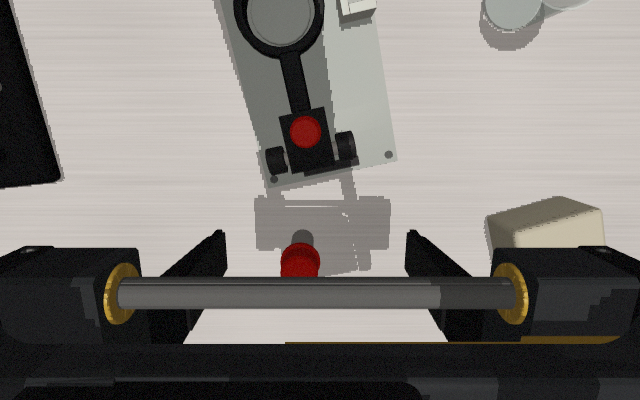

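```bash
sed -i 's/cv2.minAreaRect(P\[:,:2\])/cv2.minAreaRect(P[:,:2].copy())/; s/T\[:,:2\].astype(np.float32)/T[:,:2].astype(np.float32).copy()/' an.py
python3 - <<'E'
from an import *
for n in('w1','w3'): an(n)
z=np.load('/tmp/w3.npz');C=cloud(z,z['d'])
h=np.histogram(C[...,2][20:190,230:400],bins=np.arange(-.006,.1,.004));print(list(zip(h[1].round(3),h[0])))
z=np.load('/tmp/w1.npz');C=cloud(z,z['d'])
for u,v in((348,113),(360,153),(334,135),(355,133),(375,220)):print(u,v,C[v,u].round(4),z['im'][v,u])
E
```

```text
w1 red 128
top z 0.08338602275217033 circ ((0.6390503644943237, 0.2004857361316681), 0.009576816111803055) [0.64013457 0.200444   0.08292813]
ring [0.50173352 0.17336543] 3162 0.03866485292729863
notch top 1243 0.047977474 ((0.4850979149341583, 0.2513030767440796), (0.04901895299553871, 0.036095745861530304), 12.361893653869629)
plate 20222 ((0.5490174293518066, 0.2026384472846985), (0.22418034076690674, 0.16560247540473938), 12.276697158813477)
hub 1277 0.05708766 ((0.6412502527236938, 0.1908733993768692), (0.06521773338317871, 0.0736655443906784), 12.253898620605469)
w3 red 755
top z 0.083963526899327 circ ((0.6290361881256104, 0.20044568181037903), 0.014992361888289452) [0.62890606 0.20036676 0.08289096]
ring [0.50236019 0.1730159 ] 1386 0.03871979941498215
notch top 486 0.047825985 ((0.5054954290390015, 0.25447219610214233), (0.0379389263689518, 0.015169302932918072), 89.20285034179688)
plate 15335 ((0.5776545405387878, 0.2090638279914856), (0.21773004531860352, 0.1654548943042755), 12.203739166259766)
hub 1937 0.057136033 ((0.6384296417236328, 0.20543240010738373), (0.0640712976
[... 497 characters left out ...]
042), np.int64(269)), (np.float64(0.046), np.int64(1513)), (np.float64(0.05), np.int64(411)), (np.float64(0.054), np.int64(1649)), (np.float64(0.058), np.int64(313)), (np.float64(0.062), np.int64(59)), (np.float64(0.066), np.int64(1)), (np.float64(0.07), np.int64(0)), (np.float64(0.074), np.int64(1)), (np.float64(0.078), np.int64(131)), (np.float64(0.082), np.int64(559)), (np.float64(0.086), np.int64(0)), (np.float64(0.09), np.int64(0)), (np.float64(0.094), np.int64(0))]
348 113 [0.4667 0.2489 0.0481] [225 223 212]
360 153 [0.5017 0.2606 0.0485] [223 220 210]
334 135 [0.4858 0.2369 0.0473] [152 148 142]
355 133 [0.4859 0.2595 0.0132] [194 195 188]
375 220 [0.5761 0.2833 0.0137] [120 124 116]
```

```bash
cat >> h.py <<'E'
from scipy.spatial.transform import Rotation as Ro
def yaw(a): return (Ro.from_euler('z',a)*Ro.from_quat([0,1,0,0])).as_quat().tolist()
def snap(n):
    m=camera_model('wrist');im,d=get_image('wrist');save(n,im);np.savez('/tmp/'+n,im=im,d=d,**m)
E
python3 - <<'E'
from h import *
a=np.radians(12.2);q=yaw(a);x,y=.629,.2004
print(inverse_kinematics([x,y,.16],q))
gripper_to(.06,25)
move_pose([x,y,.13],q)
print('hit',movel([x,y,.0775],vel=.1,stop_force=8),get_tcp_pos(),get_ft_force())
gripper_to(.02,25);print('w',get_gripper_width(),get_grip_force())
f0=get_ft_force()
movel([x,y,.165],vel=.08);print('lift',f0,get_ft_force(),get_gripper_width(),get_clock(),get_tcp_pos())
for c in['scene','side']:
    im,d=get_image(c);save(c+'1',im);np.savez('/tmp/'+c+'1',im=im,d=d)
a=np.load('/tmp/scene1.npz')['im'][110:230,280:420];b=np.load('/tmp/side1.npz')['im'][200:340,220:380]
save('c3',np.hstack([cv2.resize(a,(400,343)),cv2.resize(b,(392,343))]))
E
```

```text
[ 2.27150488e-01  1.94897912e-01  1.68845431e+00 -4.44089210e-16
  1.25824044e+00 -1.55657601e+00]
hit False [0.62912729 0.20042103 0.07738448] [ 0.21100061  0.47935058 -0.12322443]
w 0.02914606935700468 25.00018140563043
lift [-0.89621073 -0.66319759  1.54738436] [ 0.37898685 -0.08930281 -0.76715065] 0.02938147030854858 9.65 [0.62850408 0.20028967 0.16400535]
```

View pics/c3.png

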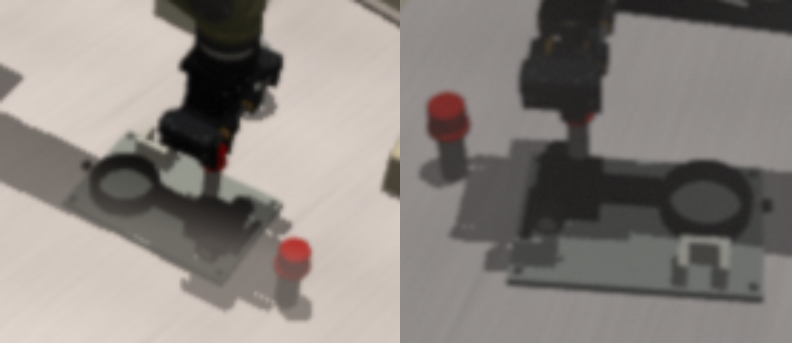

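Run:
```python
from h import *
q=yaw(np.radians(12.2));x,y=.4838,.2572
movel([x,y,.165],q,vel=.15)
movel([x,y,.095],vel=.1,stop_force=10) and print('early')
print(get_tcp_pos(),get_ft_force())
print(movel([x,y,.080],vel=.03,stop_force=5),get_tcp_pos(),get_ft_force(),get_clock())
```

```text
[0.48434353 0.25738274 0.09561109] [ 0.05700034  0.17201913 -0.65242313]
True [0.48456074 0.25754654 0.08736974] [-1.71549476e-01  1.05980196e-03  2.38468878e+00] 12.1583
```

Run:
```python
from h import *
gripper_to(.06)
q=yaw(np.radians(12.2))
p=get_tcp_pos();movel([p[0],p[1],.15],vel=.15)
move_pose([.56,.235,.24],q);snap('w4')
z=np.load('/tmp/w4.npz');im=z['im'].astype(int);C=cloud(z,z['d']);d=z['d']
red=(im[...,0]>100)&(im[...,1]<70)&(d>.2)&(np.hypot(C[...,0]-.484,C[...,1]-.257)<.05)
P=C[red];zt=np.percentile(P[:,2],90);T=P[P[:,2]>zt-.004];print(zt,cv2.minEnclosingCircle(T[:,:2].astype(np.float32).copy()))
move_pose([.72,-.2,.42],yaw(0));snap('w5');print(get_clock(),get_tcp_pos())
for l in['column_top','stage','stand','petri_dish']:
    print(l,[(np.round(r['at']),round(r['confidence'],2)) for r in look_for(l,'wrist')[:3]])
z=np.load('/tmp/w5.npz')
save('c4',np.vstack([im[:300].astype(np.uint8),z['im'][:300]]))
```

```text
0.0938528267166429 ((0.48440268635749817, 0.25857964158058167), 0.015037033706903458)
15.925 [ 0.72006953 -0.19848313  0.41947226]
column_top [(array([308.,  85.]), 0.69)]
stage [(array([306.,  83.]), 0.88)]
stand [(array([308.,  84.]), 0.73), (array([579.,  83.]), 0.31)]
petri_dish [(array([295.,  23.]), 0.68), (array([305.,  83.]), 0.51)]
```

View pics/c4.png

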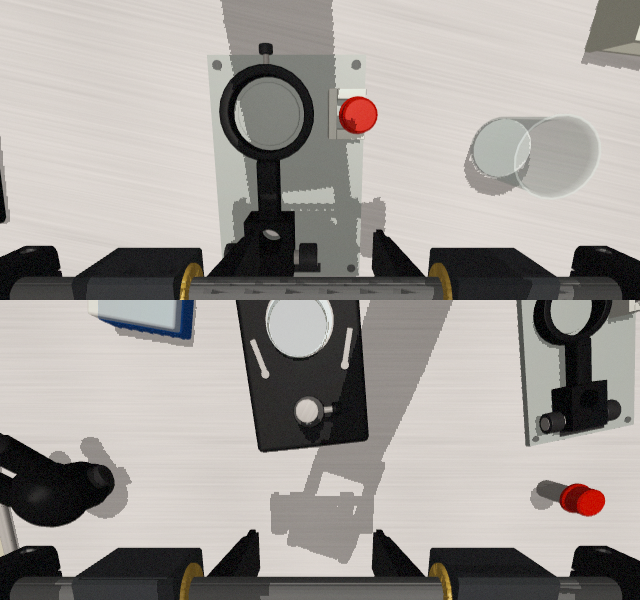

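```bash
cat > st.py <<'E'
from h import *
def st(n):
    z=np.load(f'/tmp/{n}.npz');im=z['im'].astype(int);d=z['d'];C=cloud(z,d);g=(d>.1)&(np.hypot(C[...,0]-.6,C[...,1]+.2)<.2)
    k=g&(abs(C[...,2]-.2)<.008);P=C[k].astype(np.float32)
    if len(P)>30:print(n,'col',len(P),np.median(P[:,2]),cv2.minEnclosingCircle(P[:,:2].copy()),P.mean(0))
    k=g&(abs(C[...,2]-.022)<.006)&(im.max(-1)<70);k=cv2.morphologyEx(k.astype(np.uint8),cv2.MORPH_OPEN,np.ones((3,3)))>0
    P=C[k].astype(np.float32);print('base',np.median(P[:,2]),cv2.minAreaRect(P[:,:2].copy()))
    k=g&(C[...,2]>.015)&(C[...,2]<.05)&(im.min(-1)>150)&(np.hypot(C[...,0]-.52,C[...,1]+.23)<.07)
    k=cv2.morphologyEx(k.astype(np.uint8),cv2.MORPH_OPEN,np.ones((5,5)))>0
    P=C[k].astype(np.float32)
    if len(P)>30:print('white',len(P),np.median(P[:,2]),cv2.minEnclosingCircle(P[:,:2].copy()),P.mean(0))
E
python3 - <<'E'
from st import *
move_pose([.62,-.2,.42],yaw(0));snap('w6');print(get_clock())
st('w5');st('w6')
E
```

```text
16.6583
w5 col 435 0.20106065 ((0.6486588716506958, -0.2061077207326889), 0.012883326970040798) [ 0.64813447 -0.20649947  0.20094882]
base 0.022988942 ((0.5920412540435791, -0.2126302719116211), (0.22139514982700348, 0.17866840958595276), 6.413225173950195)
white 3073 0.025074504 ((0.5211324691772461, -0.22058728337287903), 0.0500192753970623) [ 0.5263707  -0.21987234  0.02567574]
w6 col 383 0.20087 ((0.6481407880783081, -0.2064167857170105), 0.012601290829479694) [ 0.64687985 -0.20655711  0.20051302]
base 0.022990493 ((0.5782703161239624, -0.2140166163444519), (0.24746859073638916, 0.17853890359401703), 6.395275115966797)
white 3241 0.025020435 ((0.5187478065490723, -0.2207738161087036), 0.04983057081699371) [ 0.5180673  -0.21977483  0.02562474]
```

View pics/w6.png

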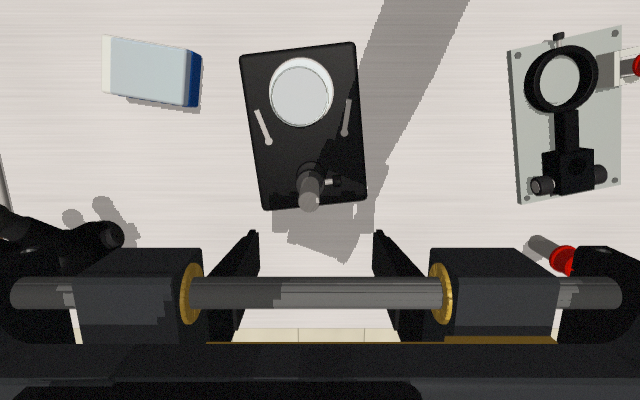

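Run:
```python
from an import *
move_pose([.68,.21,.28],[0,1,0,0]);snap('w7');print(get_clock(),get_tcp_pos())
an('w7');an('w4')
a=np.load('/tmp/w3.npz');b=np.load('/tmp/w7.npz')
print(a['t'],b['t'])
for z in(a,b):
    d=z['d'];C=cloud(z,d);im=z['im']
    k=(d>.2)&(abs(C[...,2]-.057)<.006)&(np.hypot(C[...,0]-.63,C[...,1]-.2)<.07)
    if z is b:
        inn=cv2.morphologyEx(k.astype(np.uint8),cv2.MORPH_CLOSE,np.ones((31,31)))
        cn,h=cv2.findContours(k.astype(np.uint8),cv2.RETR_CCOMP,cv2.CHAIN_APPROX_NONE)
        for c,hh in zip(cn,h[0]):
            if hh[3]>=0 and len(c)>20:
                pts=c[:,0];Q=np.array([atz(z,p,.0568) for p in pts]);print('hole',cv2.minEnclosingCircle(Q[:,:2].astype(np.float32).copy()))
    bar=(d>.2)&(im.max(-1)<60)&(abs(C[...,2]-.049)<.004)
    P=C[bar]-[.629,.2004,0];e=np.array([np.cos(.213),np.sin(.213)]);s=P[:,:2]@e;t=P[:,:2]@[-e[1],e[0]]
    m=(s<-.028)&(s>-.075)&(abs(t)<.02);l=np.polyfit(s[m],t[m],1);print('bar',m.sum(),t[m].min(),t[m].max(),'mid at -.05',np.polyval(l,-.05),'dyaw deg',np.degrees(l[0]))
    hb=k&(im.max(-1)<70);P=C[hb]-[.629,.2004,0];s=P[:,:2]@e;t=P[:,:2]@[-e[1],e[0]];m=abs(t)<.022
    print('hub s',np.percentile(s[m],[.5,1,99,99.5]))
```

```text
18.3167 [0.68066003 0.20869818 0.28089007]
w7 red 0
ring [0.50236502 0.17300947] 1318 0.038745979320294575
notch top 439 0.04782851 ((0.5065293908119202, 0.25450265407562256), (0.03777953237295151, 0.014393075369298458), 87.78736877441406)
plate 15215 ((0.5783913135528564, 0.20927074551582336), (0.21588632464408875, 0.16568484902381897), 12.23136043548584)
hub 2243 0.05709972 ((0.6388248205184937, 0.2036656141281128), (0.06403320282697678, 0.08382557332515717), 12.338201522827148)
w4 red 0
ring [0.50196718 0.17329547] 2744 0.03872163776514853
notch top 944 0.04807786 ((0.4849768280982971, 0.2511046528816223), (0.04854713752865791, 0.03571958839893341), 12.190661430358887)
plate 18669 ((0.5616411566734314, 0.20539802312850952), (0.2497515231370926, 0.16548560559749603), 12.271322250366211)
hub 1615 0.057067193 ((0.6319651007652283, 0.21232843399047852), (0.07104557007551193, 0.06356601417064667), 27.005098342895508)
[-0.21142066 -0.70040503  0.27055143] [-0.21122912 -0.7018779   0.26968464]
bar 929 -0.010971552228408565 0.010767964346996324 mid at -.05 3.756591553094284e-05 dyaw deg -0.05431230238764438
hub s [-0.02159601 -0.02134689  0.04172205  0.04196247]
hole ((0.6289764046669006, 0.20049573481082916), 0.014324415475130081)
bar 923 -0.01093244042115758 0.010678489888646486 mid at -.05 -4.104644336643044e-05 dyaw deg -0.1262420139145472
hub s [-0.02158554 -0.02130051  0.04166286  0.04195286]
```

Run:
```python
from h import *
a=np.radians(12.15);q=yaw(a);x,y=.629-.05*np.cos(a),.2004-.05*np.sin(a)
move_pose([x,y,.12],q)
print('hit',movel([x,y,.031],vel=.12,stop_force=10),get_tcp_pos())
gripper_to(.01,60);print('w',get_gripper_width(),get_grip_force(),get_tcp_pos())
f=np.array(get_ft_force());t=np.array(get_wrist_torque())
p=get_tcp_pos()
movel([x,y,.06],vel=.04);wait(.3)
print('dF',np.array(get_ft_force())-f,'dT',np.array(get_wrist_torque())-t,get_gripper_width(),get_tcp_pos(),get_tcp_rot(),get_clock())
```

```text
hit False [0.58100957 0.19008495 0.03196399]
w 0.021821162527289103 60.00070810317993 [0.58022493 0.18947944 0.03110192]
dF [ 0.5463631   3.0016463  -8.34822239] dT [ 0.30073871 -0.06163325 -0.08792492] 0.02162773498405236 [0.57996685 0.18983555 0.05971837] [-1.05848887e-01  9.94382201e-01 -3.36860377e-05 -2.23932429e-04] 21.8667
```

```bash
cat > lv.py <<'E'
from h import *
def lv(n,b):
    """fit the held arm in the wrist view: ring centre (x,y,z top), ring-plane normal, hub top"""
    from scipy.optimize import least_squares
    z=np.load(f'/tmp/{n}.npz');im=z['im'];d=z['d'];C=cloud(z,d)
    p=np.array(b);q=Ro.from_quat(get_tcp_rot()).as_matrix();e=-q[:2,0];e/=np.hypot(*e)
    nn=np.array([-e[1],e[0]]);zu=p[2]-.019 # underside
    P=C[(d>.05)&(im.max(-1)<70)];s=(P[:,:2]-p[:2])@e;t=(P[:,:2]-p[:2])@nn;h=P[:,2]-zu
    m=(abs(h-.026)<.012)&(np.hypot(s+.08,t)<.06)&(np.hypot(s+.08,t)>.034);S=np.c_[s,t,h][m]
    c=np.array([-.08,0])
    for _ in range(4):
        r=np.hypot(*(S[:,:2]-c).T);T=S[(r>.037)&(r<.049)]
        c=least_squares(lambda c:np.hypot(*(T[:,:2]-c).T)-.043,c,loss='soft_l1',f_scale=.003).x
    A=np.c_[T[:,0]+.08,T[:,1],np.ones(len(T))];k=np.linalg.lstsq(A,T[:,2],rcond=None)[0]
    print('ring rel',c,len(T),'slopes deg',np.degrees(k[:2]),'top h',k[2])
    m=(s<-.005)&(s>-.03)&(abs(t)<.014)&(abs(h-.036)<.01);
    if m.sum()>30:print('bar',m.sum(),np.median(h[m]),np.median(t[m]))
    m=(s>.03)&(s<.09)&(abs(t)<.024)&(abs(h-.044)<.012)
    if m.sum()>30:print('hub',m.sum(),np.median(h[m]),np.percentile(s[m],[1,99]))
E
python3 - <<'E'
from lv import *
p=get_tcp_pos();a=np.radians(12.15)
movel([.5801,.1899,.28],vel=.1);b=get_tcp_pos();snap('w8');lv('w8',b);print(b,get_clock(),get_wrist_torque())
E
```

```text
ring rel [-0.07928611  0.00089784] 15003 slopes deg [2.54795611 0.0752475 ] top h 0.02548844321477135
bar 3032 0.0368588503900629 0.0007604333028371133
[0.57987139 0.18983944 0.27937478] 24.2667 [ 0.05102181 -0.02186287  0.06142416]
```

View pics/w8.png

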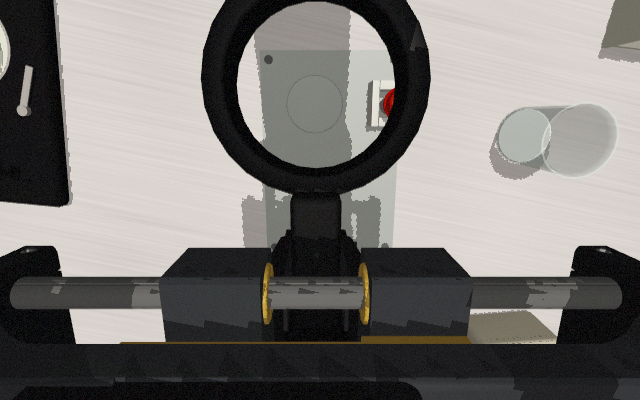

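```bash
cat > pl.py <<'E'
from h import *
def plane(n,c,e,zt,src=None):
    z=np.load(f'/tmp/{n}.npz');im=z['im'];d=z['d'];m=z if 't' in z else camera_model(src);C=cloud(m,d)
    P=C[(d>.05)&(im.max(-1)<75)]-np.r_[c,zt];e=np.array(e);s=P[:,:2]@e;t=P[:,:2]@[-e[1],e[0]];h=P[:,2];r=np.hypot(s,t)
    k=np.zeros(3);k[2]=0;tol=.008
    g=(r>.039)&(r<.0475)
    for _ in range(15):
        mm=g&(abs(h-(k[0]*s+k[1]*t+k[2]))<tol);A=np.c_[s,t,np.ones_like(s)][mm];k=np.linalg.lstsq(A,h[mm],rcond=None)[0];tol=max(.0012,tol*.75)
    print(n,mm.sum(),'slope s,t deg',np.degrees(k[:2]).round(2),'h mm',(k[2]*1e3).round(2),'s range',s[mm].min().round(3),s[mm].max().round(3),'t',t[mm].min().round(3),t[mm].max().round(3))
E
python3 - <<'E'
from pl import *
a=np.radians(12.2);e=[np.cos(a),np.sin(a)];c=[.5020,.1731]
for n in('w1','w4','w3'):plane(n,c,e,.038)
plane('w8',[.5799-.0793*e[0]-.0009*e[1],.1898-.0793*e[1]+.0009*e[0]],e,.2794-.019+.026)
for s in('scene','side'):plane(s,c,e,.038,s)
for s in('scene','side'):
    im,d=get_image(s);np.savez('/tmp/'+s+'8',im=im,d=d);plane(s+'8',[.5025,.1733],e,.2864,s)
E
```

```text
w1 2311 slope s,t deg [-0.   -0.03] h mm 1.0 s range -0.047 0.046 t -0.047 0.047
w4 1981 slope s,t deg [0.09 0.04] h mm 1.01 s range -0.047 0.046 t -0.047 0.047
w3 964 slope s,t deg [0.01 0.  ] h mm 1.0 s range -0.015 0.046 t -0.047 0.046
w8 8834 slope s,t deg [0.05 0.08] h mm 0.91 s range -0.033 0.046 t -0.047 0.047
scene 31 slope s,t deg [-1.88 -0.22] h mm 0.08 s range -0.042 0.043 t -0.045 0.046
side 153 slope s,t deg [-0.14  0.07] h mm -1.31 s range -0.045 0.044 t -0.047 0.044
scene8 29 slope s,t deg [-2.1  -1.51] h mm -2.02 s range -0.045 0.039 t -0.046 0.031
side8 189 slope s,t deg [-0.25  0.05] h mm -1.34 s range -0.046 0.044 t -0.046 0.046
```

Run:
```python
from pl import *
a=np.radians(6.37);e=np.array([np.cos(a),np.sin(a)]);n=np.array([-e[1],e[0]]);q=yaw(a)
col=np.array([.6484,-.2063]);t=col-.0505*e-.0005*n
movel([.5799,.1899,.32],vel=.12)
movel([*t,.32],q,vel=.13)
wait(.3);b=np.array(get_tcp_pos());print(b,get_gripper_width())
zt=.230+.0192   # TCP at underside+.019
c=movel([*t,zt],vel=.06,stop_force=12);wait(1.0)
b=np.array(get_tcp_pos());print(c,b-np.r_[t,zt],get_ft_force(),get_clock(),get_gripper_width(),get_grip_force())
snap('w9');r=b[:2]-.0795*e+.0005*n
plane('w9',r,e,b[2]-.019+.026)
for s in('scene','side'):
    im,d=get_image(s);np.savez('/tmp/'+s+'9',im=im,d=d);plane(s+'9',r,e,b[2]+.007,s)
    C=cloud(camera_model(s),d)
    A=cloud(camera_model(s),np.load(f'/tmp/{s}.npz')['d'])
    for nm,X in(('before',A),('now',C)):
        k=(np.hypot(X[...,0]-col[0],X[...,1]-col[1])<.03)&(X[...,2]>.12)&(X[...,2]<.195);Y=X[k];print(nm,k.sum(),Y.mean(0).round(4) if len(Y) else'')
a=np.load('/tmp/scene9.npz')['im'][150:320,150:390];b=np.load('/tmp/side9.npz')['im'][70:240,280:440]
save('c5',np.hstack([cv2.resize(a,(480,340)),cv2.resize(b,(320,340))]))
```

```text
[ 0.59827307 -0.21232123  0.32002653] 0.021807007239514786
False [ 1.67940174e-05 -7.39054568e-07  3.91520579e-05] [-0.27394959 -0.83091875 -7.12151636] 30.7333 0.021429872627723917 59.99713361263275
w9 8838 slope s,t deg [0.02 0.09] h mm 0.85 s range -0.032 0.046 t -0.047 0.047
scene9 17 slope s,t deg [-1.07  0.54] h mm -0.02 s range -0.046 0.046 t -0.032 0.012
before 116 [ 0.655  -0.2129  0.1582]
now 90 [ 0.6555 -0.2127  0.1508]
side9 91 slope s,t deg [ 0.45 -0.03] h mm -2.03 s range -0.045 0.043 t -0.047 0.047
before 187 [ 0.6452 -0.1996  0.1578]
now 185 [ 0.6452 -0.1999  0.1581]
```

View pics/c5.png

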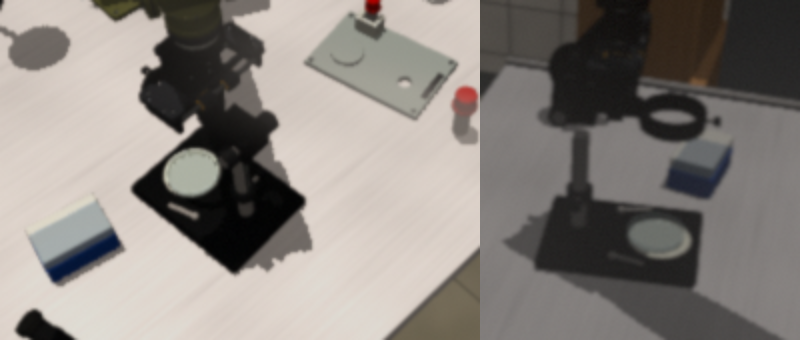

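```bash
python3 -c "
from h import *
print(get_tcp_pos(),get_clock(),finish_job())"
```

```text
the job is handed in; nothing more can be done
[ 0.59826428 -0.21240795  0.24920724] 30.8833 None
```

The job is handed in, at 30.9 s on the robot's clock: the pin is standing right down in the parking notch, and the focus arm is held still and level to about 0.1°. By my measurements its bore is centred about 30 mm above the column top and its ring is over the stage; nothing touched the stand, and the dish, tip box and beaker were not touched.

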